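# Steady the rocking lamp stand and hang the lantern on it

## Robot

A 6-joint arm with a two-finger parallel gripper is mounted at the origin on the work surface. World frame = base frame: x ahead of the robot, y to its left, z up, the work surface at z = 0. Lengths are in m, angles in rad, forces in N, time in s.
With the tool pointing down it reaches from about 0.375 to 0.975 m from the base axis. Payload 3.8 kg.
Tool frame: the origin (TCP) lies at the very end of the fingers, on their centre line; the grasp point (between the pads) lies 19 mm behind it; z points along the fingers, y is the line along which they close (so a half turn about z gives the same grasp; the last joint's range is limited). The gripper opens to 85 mm and grips with 20 to 120 N. Pads are 22 mm wide; open, the fingers measure 114 mm over their backs; the gripper's body (76 mm by 85 mm) begins 54 mm behind the grasp point. The pads swing forward as they close: fully open they stand 13 mm farther back than shut.
Start: joints at [-1.313, 0.264, 1.604, -0, 1.274, -0.037], TCP at [0.196, -0.646, 0.231] pointing down, gripper open.
Joint ranges: [-2.63, 2.63], [-0.94, 2.18], [0.31, 2.57], [-1.31, 4.45], [0, 2.66], [-2.55, 2.55]. Speed limits (rad/s): [2.57, 2.57, 3.14, 3.14, 3.14, 3.14].

## Interface

Orientations are given as a rotation vector (axis times angle).
In Python, from workcell import bot gives the robot as it stands.
- The arm moves only by the shell command python3 -m creep 'ROWS' [FORCE]. ROWS is JSON, a list of rows, each a list of 5 numbers: the shift along the tool's x, y, z in units of 0.05 m (1.0 is 0.05 m), then the turn about the tool's z in units of 0.1 rad (1.0 is 0.1 rad), then the opening, from 0 (shut) to 1 (fully open). In form: [[tx, ty, tz, spin, hand], ...]. A call has 1 to 20 rows; each row shifts and turns the commanded pose from where the row before left it, along the tool's axes as they then stand; what a row does not reach is not made up. A row lasts 1/8 s, in which the tool goes at most 62.5 mm and 10.7 degrees, less where a joint would pass 70% of its speed; a pose out of reach is approached as far as the arm can. A call with a number of a shift or a turn outside -1 to 1 is refused whole. A call with a gripper value outside its range is refused whole. The fingers move at their own pace and stop on an object; FORCE is the grip in N (left out, the last holds). Time passes only in rows, so rows that do not move let the fingers close. It gives the time, the measured TCP pose, the force, the opening and the grip force at its end, in the units of the state.
- bot.read_state(): the state, without advancing time (a new reading comes with each control period).
- bot.read_camera(name): name is "scene" or "top" or "wrist"; returns a dict with "pixels" (400x640x3 uint8, red, green, blue), "vfov" (degrees; the focal length in pixels is half the picture's height over the tangent of half this angle, whatever the lens; pixels are square), "cx", "cy" (the principal point, pixels), "world_to_cam" (4x4, takes a point from world to camera coordinates). Camera axes: x right, y down, z forward; pixel columns grow to the right and rows downward; lengths in m; the calibration is good to about 2 mm. A picture is of the moment at which its call begins. There is no depth.
- bot.finish_job(): hands the job in; it is judged then, once.
Trained networks look in a picture, given as the dict that the camera call returned (one of the last four; its "shot" number tells which), for a name from the list of things; names that differ only in an ending like _2 or _b are one class to them, and where a whole thing is asked for, a point or a joint stands for the part that bears it (a point fixed in the world has none). Each returns a list of dicts, best first, with "score" (0 to 1); they miss things now and then, are a little off and sometimes report something else, mostly with a low value. They report only what shows in the picture. A call takes as long as a camera call. They do not tell look-alikes from the thing itself.
- bot.look_for(target, picture): "bbox" ([left, top, right, bottom] in pixels, round what is visible of it).
- bot.regions_of(target, picture): "mask" (400x640 bool, what is visible of it) and "bbox" ([left, top, right, bottom] in pixels, round what is visible of it).
The state is a dict: "time": time; "q": joint angles; "joint_vel": joint speeds; "joint_torque": joint torques, N m; "tool_pos": TCP position; "tcp_rot": TCP orientation; "wrist_force": force on the tool from outside, world axes, zero at the start; "torque": the same for the moment, N m; "width": opening from 0.0 (shut) to 1.0 (fully open); "grip_force": force on a finger pad.
Only numpy, scipy, OpenCV 4.12 (cv2) and the standard library are available. Lean on these libraries where they do the work, as an engineer would, in place of code of your own. Each camera call takes 0.05 s, during which the arm holds its last target. There are 200 camera calls.

## Task

The lamp stand rocks because two of its feet are up on the cable cover: turn it on the spot, without lifting or shifting it away, until all four feet stand on the table on either side of the strip and it no longer rocks. Then, with the lantern still standing on the table, swing its folded bail upright, lift the lantern by the bail and hang it by the bail on the stand's arm, between the post and the upturned orange end. Leave it hanging still and let go, the stand still firm on all four feet, and leave the other things on the table where they are.

Things in the scene. Friction and masses are not known exactly. Their poses are not given: they have to be found in the camera images.
- lamp_stand: Grey square-tube lamp stand on a dark X base, 270 mm tall, 0.7 to 1.0 kg, heavy low down. Origin on the post's axis at the level of the feet's undersides, z up the post; the arm at the top points to its -x. It starts tilted about 3 degrees, rocking on two feet (diagonally across) that are on the cable cover; with all four feet on the table it is level with z = 0.
- foot (a point): underside of one of the stand's four domed rubber feet (24 mm diameter), the one at 45 degrees from the stand's x axis; the others are at 135, 225 and 315, all 115 mm from the axis, under four radial legs 20 mm wide and 24 mm high over the table. They stand on the table by friction only.
- post_top (a point): top of the stand's post, a 14 mm square tube, on its axis: 270 mm above the feet, level with the arm's top face; axes as the stand's
- hook_mid (a point): point on the arm's top face 48 mm from the post's axis; axes as the stand's. The arm, 14 mm square tube, runs from the post along the stand's -x to 92 mm from the axis; its last 6 mm is an orange plate, 14 mm wide, standing 14 mm higher than the top face. The bail is to rest on the free length, 7 to 86 mm from the axis.
- cable_cover: flat aluminium strip fixed to the table: 60 mm wide (x), 500 mm long (y), 6 mm high; origin on the table under its middle. Black grommet (60 mm diameter, 5 mm high) at y = -285 mm, black socket box (70 x 130 x 45 mm) at y = 345 mm. The stand's feet clear it when the legs run diagonally over it: arm about squarely across or along the strip (within 20 degrees, post over its middle line)
- lantern: LED lantern, 0.27 to 0.45 kg: orange base and dark cap 86 mm diameter, clear globe 70 mm, 124 mm tall to the white button on top. Origin under its centre; the bail's hinge axis is parallel to its y at height 110 mm; the bail starts folded over its -x side, 14 to 35 degrees above level
- bail (a joint): angle of the lantern's black swing bail: 0 = level towards the lantern's -x, 1.57 = upright, 3.14 = level on the other side. U of 9 mm round bar: side arms 102 mm apart, cross bar parallel to the lantern's y, straight for 43 mm either side of its middle and 75 mm from the hinge axis. Slight hinge friction (0.009 N m): it stays where it is left
- bail_mid (a point): middle of the bail's cross bar, on its centre line
- bail_hinge (a point): middle of the bail's hinge axis, on the lantern's axis 110 mm above its underside
- weight: brass book weight, bystander: 52 mm diameter, 52 mm tall; origin under its centre
- logger: white climate data logger, bystander: flat box 46 x 72 x 24 mm; origin under its centre
- loupe: black standing loupe, bystander: cylinder 54 mm diameter, 34 mm tall; origin under its centre
- dust_brush: dusting brush lying flat, bystander: 200 mm long; origin midway along it
- pencil_cup: dark steel cup of pencils, bystander: 72 mm diameter, 150 mm tall with its pencils; origin under its centre
- tape: roll of off-white tape lying flat, bystander: 84 mm diameter, 22 mm tall; origin under its centre
Not all that is in view belongs to the job. Leave any blue or green look-alike of the lantern alone.

How it is judged:
On the way, in this order (a step that is already met when the one before it is completed fails the run):
1. the stand has been turned until it stands level with all four feet on the table, close to where it stood (angle between lamp_stand's own z axis and vertical below 0.015 rad and height (world z) of lamp_stand below 0.003 m and distance of lamp_stand from where it was at the start of the episode below 0.05 m and linear speed of lamp_stand below 0.02 m/s), for 0.3 s.
2. the bail is upright (within about 20 degrees) while the lantern still stands on the table (value of joint bail between 1.22 and 1.92 rad and height (world z) of lantern below 0.008 m and angle between lantern's own z axis and vertical below 0.1 rad), for 0.2 s.
3. the lantern is lifted clear of the table with its bail up (height (world z) of lantern above 0.04 m and angle between lantern's own z axis and vertical below 0.5 rad), for 0.2 s.
At the end, for the whole second after the job is handed in: Stand level (0.015 rad), all feet on the table (3 mm), within 50 mm of its start; lantern hanging by its bail on the arm between post and upturned end (bail middle within 30 mm of the arm), tilt under 0.3 rad, swing under 0.06 m/s; bystanders within 30 mm of their start (all of step 1 and x of bail_mid in the frame of lamp_stand between -0.086 and -0.007 m and y of bail_mid in the frame of lamp_stand between -0.03 and 0.03 m and z of bail_mid in the frame of lamp_stand between 0.268 and 0.284 m and height (world z) of lantern above 0.04 m and contact force between lantern and lamp_stand above 1 N and angle between lantern's own z axis and vertical below 0.3 rad and linear speed of lantern below 0.06 m/s and distance of each of weight, logger, loupe, dust_brush, pencil_cup, tape from where it was at the start of the episode below 0.03 m); the robot touches nothing.
It fails at once if the stand is lifted off (more than 25 mm) or tipped (more than 0.25 rad) (height (world z) of lamp_stand above 0.025 m or angle between lamp_stand's own z axis and vertical above 0.25 rad).
It fails at once if the lantern is tipped over (angle between lantern's own z axis and vertical above 0.7 rad).
It fails at once if a bystander is moved by more than 30 mm (not (distance of weight from where it was at the start of the episode below 0.03 m) or not (distance of logger from where it was at the start of the episode below 0.03 m) or not (distance of loupe from where it was at the start of the episode below 0.03 m) or not (distance of dust_brush from where it was at the start of the episode below 0.03 m) or not (distance of pencil_cup from where it was at the start of the episode below 0.03 m) or not (distance of tape from where it was at the start of the episode below 0.03 m)).
It also fails if it takes over 72 s, if anything falls off the work surface, if the arm or the gripper's body presses on something with over 40 N, if the wrist force passes 120 N, or if a joint passes its speed limit or range.

## Working session

There is one attempt and no reset: what is moved stays moved. The work goes in short steps, Python scripts to look and compute and a shell command to move; the robot and the scene stay as the last step left them, time stands still between calls to the robot, and variables do not carry over. Pictures are saved under pics/ and viewed, at most 10 in all, crops included, and the job is handed in when it is done.

```bash
mkdir -p pics; cat > h.py <<'E'
import numpy as np, cv2, json
from workcell import bot
from scipy.spatial.transform import Rotation as R
def f(p): return p["pixels"].shape[0]/2/np.tan(np.radians(p["vfov"])/2)
def ray(p,u,v):
    T=np.array(p["world_to_cam"]); d=np.array([(u-p["cx"])/f(p),(v-p["cy"])/f(p),1.])
    return -T[:3,:3].T@T[:3,3], T[:3,:3].T@d
def at_z(p,u,v,z):
    o,d=ray(p,u,v); return o+d*(z-o[2])/d[2]
def proj(p,X):
    T=np.array(p["world_to_cam"]); c=T[:3,:3]@np.array(X)+T[:3,3]
    return np.array([p["cx"]+f(p)*c[0]/c[2],p["cy"]+f(p)*c[1]/c[2]])
def tri(obs):
    A=np.zeros((3,3));b=np.zeros(3)
    for p,u,v in obs:
        o,d=ray(p,u,v);d/=np.linalg.norm(d);M=np.eye(3)-np.outer(d,d);A+=M;b+=M@o
    return np.linalg.solve(A,b)
def save(p,n,box=None,s=1):
    i=cv2.cvtColor(np.ascontiguousarray(p["pixels"]),cv2.COLOR_RGB2BGR)
    if box: i=i[box[1]:box[3],box[0]:box[2]]
    cv2.imwrite("pics/"+n,cv2.resize(i,None,fx=s,fy=s,interpolation=cv2.INTER_CUBIC))
E
python3 - <<'E'
from h import *
np.set_printoptions(precision=3,suppress=True)
s=bot.read_state();print(s["tool_pos"],s["tcp_rot"],R.from_rotvec(s["tcp_rot"]).as_matrix())
for c in ["scene","top"]:
    p=bot.read_camera(c);save(p,c+"0.png")
    o,d=ray(p,320,200);print(c,o,d)
    for t in "lamp_stand hook_mid lantern bail weight logger loupe dust_brush pencil_cup tape cable_cover".split():
        print(t,[(np.round(r["bbox"]).astype(int).tolist(),round(r["score"],2)) for r in bot.look_for(t,p)[:3]])
E
```

```text
[ 0.196 -0.645  0.23 ] [-3.105 -0.461  0.   ] [[ 0.957  0.291 -0.001]
 [ 0.291 -0.957  0.002]
 [ 0.    -0.002 -1.   ]]
scene [1.223 0.137 0.904] [-0.704 -0.168 -0.69 ]
lamp_stand [([352, 187, 437, 320], 0.7)]
hook_mid [([350, 187, 439, 324], 0.93)]
lantern [([212, 188, 252, 249], 0.83), ([266, 171, 310, 217], 0.68), ([213, 144, 250, 182], 0.56)]
bail [([279, 173, 307, 197], 0.74), ([213, 186, 247, 218], 0.62), ([249, 158, 250, 160], 0.48)]
weight [([323, 210, 339, 226], 0.84)]
logger [([269, 309, 300, 328], 0.96)]
loupe [([458, 233, 482, 252], 0.85)]
dust_brush [([202, 281, 272, 333], 0.93)]
pencil_cup [([155, 240, 192, 281], 0.91)]
tape [([408, 212, 426, 233], 0.86), ([351, 186, 443, 322], 0.74)]
cable_cover [([292, 266, 560, 313], 0.64)]
top [ 0.355 -0.019  1.303] [ 0.112 -0.011 -0.994]
lamp_stand [([223, 140, 295, 211], 0.66)]
hook_mid [([221, 141, 294, 212], 0.66)]
lantern [([386, 177, 425, 210], 0.94), ([416, 250, 459, 292], 0.86), ([346, 222, 386, 263], 0.69)]
bail [([386, 180, 428, 212], 0.66), ([420, 252, 443, 292], 0.61), ([349, 223, 373, 257], 0.52)]
weight [([314, 222, 328, 241], 0.73)]
logger [([322, 122, 342, 136], 0.75), ([223, 143, 294, 209], 0.2)]
loupe [([186, 220, 206, 235], 0.65)]
dust_brush [([351, 108, 384, 158], 0.92), ([389, 188, 427, 212], 0.61)]
pencil_cup [([417, 133, 445, 160], 0.94), ([323, 123, 344, 136], 0.59), ([409, 203, 421, 208], 0.35)]
tape [([391, 184, 424, 213], 0.57), ([231, 235, 259, 258], 0.53)]
cable_cover [([136, 161, 340, 193], 0.56)]
```

View pics/scene0.png

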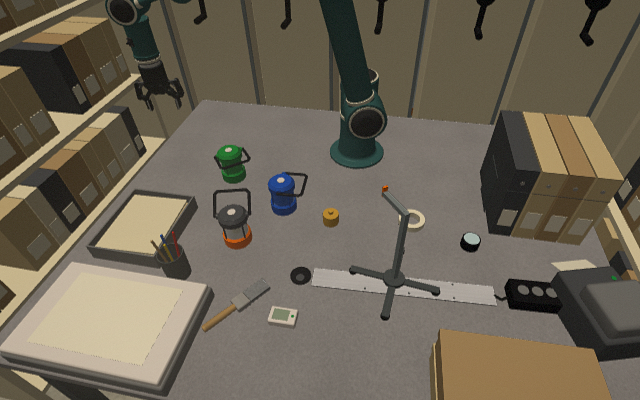

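View pics/top0.png

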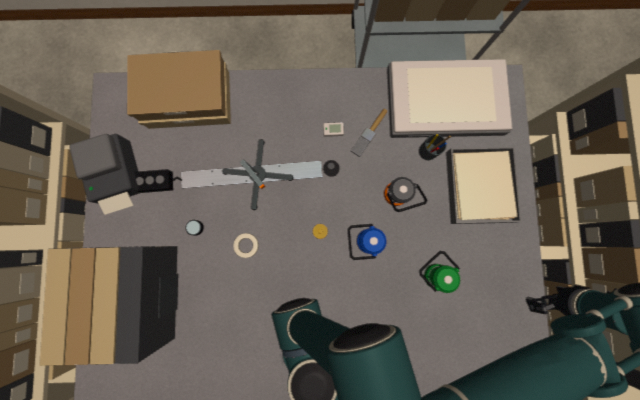

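The scene view shows three lanterns: orange base with dark cap at scene (235,225) / top (402,190), blue at (283,192) / (372,241), green at (231,162) / (443,278). The orange one fits the description (orange base, dark cap, clear globe). The stand has two opposite feet on the strip at top (225,172) and (292,178). I'll confirm both with crops.

```bash
python3 - <<'E'
from h import *
np.set_printoptions(precision=3,suppress=True)
s=bot.read_camera("scene");t=bot.read_camera("top")
i=[]
for p,b in ((s,(195,170,275,270)),(s,(340,170,450,330)),(t,(370,160,450,220)),(t,(210,130,310,220))):
    c=cv2.cvtColor(p["pixels"][b[1]:b[3],b[0]:b[2]].copy(),cv2.COLOR_RGB2BGR)
    k=min(390/c.shape[1],295/c.shape[0]); print(b,k)
    c=cv2.resize(c,None,fx=k,fy=k,interpolation=cv2.INTER_CUBIC)
    z=np.zeros((300,400,3),np.uint8);z[:c.shape[0],:c.shape[1]]=c;i.append(z)
cv2.imwrite("pics/crops.png",np.vstack([np.hstack(i[:2]),np.hstack(i[2:])]))
E
```

```text
(195, 170, 275, 270) 2.95
(340, 170, 450, 330) 1.84375
(370, 160, 450, 220) 4.875
(210, 130, 310, 220) 3.2777777777777777
```

View pics/crops.png

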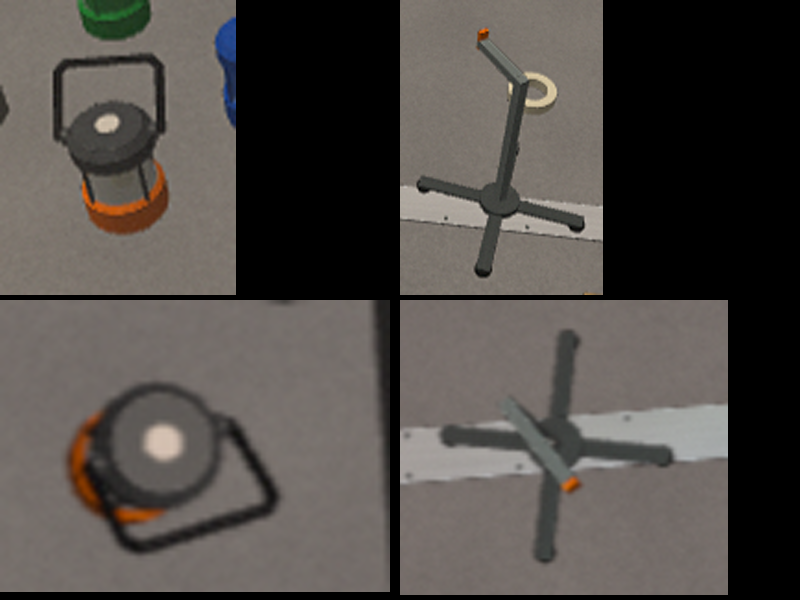

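The crops confirm it: the orange lantern's bail bar runs (216,191)–(249,190) in scene and (398,211)–(426,200) in top. The stand's orange arm end is at scene (385,187) / top (262,187), and its post top at (407,213) / (243,160).

```bash
python3 - <<'E'
from h import *
np.set_printoptions(precision=3,suppress=True)
s=bot.read_camera("scene");t=bot.read_camera("top")
T=lambda a,b:tri([(s,*a),(t,*b)])
end=T((385,187),(262.5,186.7));post=T((406.7,213.4),(242.6,159.9));print("end",end,"post",post,"yaw armdir",np.degrees(np.arctan2(*(end-post)[[1,0]])))
ft=[at_z(t,u,v,0.012) for u,v in((261.9,141.6),(224.3,171.5),(254.2,207.2),(290.8,177.9))];print("feet",np.array(ft),np.mean(ft,0))
for n in range(4): print(np.degrees(np.arctan2(*(ft[n]-np.mean(ft,0))[[1,0]])))
a=T((216,191.4),(426,200.4));b=T((248.6,190.3),(397.7,210.7));btn=T((231.3,211.7),(403.4,189.1))
print("bail",a,b,(a+b)/2,"button",btn,"bar dir",np.degrees(np.arctan2(*(b-a)[[1,0]])))
m=bot.regions_of("cable_cover",t)[0]["mask"];v,u=np.nonzero(m)
P=np.array([at_z(t,x,y,.006)[:2] for x,y in zip(u,v)]);r=cv2.minAreaRect(P.astype(np.float32));print("strip",r)
for n in "weight tape loupe logger".split():
    bb=bot.look_for(n,t)[0]["bbox"];print(n,at_z(t,(bb[0]+bb[2])/2,(bb[1]+bb[3])/2,.03))
w=bot.read_camera("wrist");st=bot.read_state();o,d=ray(w,320,200)
Rt=R.from_rotvec(st["tcp_rot"]).as_matrix();print("wrist cam in tool",Rt.T@(o-st["tool_pos"]),Rt.T@d,w["vfov"])
E
```

```text
end [0.512 0.131 0.279] post [0.591 0.188 0.275] yaw armdir -144.18119720161505
feet [[0.717 0.17  0.012]
 [0.61  0.303 0.012]
 [0.481 0.197 0.012]
 [0.582 0.068 0.012]] [0.598 0.184 0.012]
-7.0600687071759465
83.84685032694225
173.7801867275874
-97.42757650710159
bail [ 0.476 -0.362  0.153] [ 0.446 -0.272  0.145] [ 0.461 -0.317  0.149] button [ 0.518 -0.302  0.12 ] bar dir 108.49189863721588
strip ((0.6012997627258301, 0.25961607694625854), (0.07820294052362442, 0.7232611179351807), 3.290233612060547)
weight [ 0.39  -0.028  0.03 ]
tape [ 0.751 -0.082  0.03 ]
loupe [0.413 0.399 0.03 ]
logger [ 0.76 -0.09  0.03]
wrist cam in tool [ 0.073  0.001 -0.143] [-0.286  0.002  0.958] 67.91227092963689
```

```bash
python3 -m creep '[[0,0,-0.6,0,1],[0.6,-0.68,-0.3,0,1],[0.6,-0.68,-0.3,0,1],[0.6,-0.68,-0.3,0,1],[0.6,-0.68,-0.3,0,1],[0.6,-0.68,-0.3,0,1],[0.6,-0.68,-0.3,0,1],[0.6,-0.68,-0.2,0,1],[0.6,-0.68,0,0,1],[0.6,-0.68,0,0,1],[0.6,-0.68,0,0,1],[0.6,-0.68,0,0,1],[0.6,-0.68,0,0,1],[0.6,-0.68,0,0,1],[0.6,-0.68,0,0,1],[0.6,-0.68,0,0,1],[0.6,-0.68,0,0,1],[0.6,-0.68,0,0,1],[0.6,-0.68,0,0,1],[0.6,-0.68,0,0,1]]'
python3 -m creep '[[0.3,-0.3,0,-1,1],[0,0,0,-1,1],[0,0,0,-1,1],[0,0,0,-0.6,1],[0,0,0,0,1]]'
python3 - <<'E'
from h import *
np.set_printoptions(precision=3,suppress=True)
p=bot.read_camera("wrist");save(p,"w1.png")
st=bot.read_state();x=R.from_rotvec(st["tcp_rot"]).as_matrix();print(st["tool_pos"],np.degrees(np.arctan2(x[1,0],x[0,0])),st["time"])
print(proj(p,[.591,.188,.275]),proj(p,[.512,.131,.275]))
E
```

```text
time: 4.2
tool_pos: [0.5543, 0.1393, 0.3615]
tcp_rot: [3.107, 0.462, 0.001]
wrist_force: [-0.3, -0.7, 1.3]
width: 1.003
grip_force: 0.0
time: 4.82
tool_pos: [0.5638, 0.1566, 0.3613]
tcp_rot: [-2.975, -1.009, -0.0]
wrist_force: [-0.6, -0.1, -0.9]
width: 0.999
grip_force: 0.0
[0.564 0.157 0.361] 37.45197523873956 4.875
[307.254 154.555] [305.342 267.642]
```

View pics/w1.png

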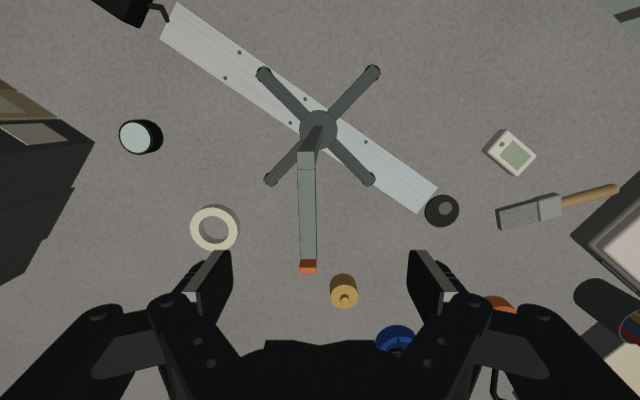

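The wrist view shows the arm's top from the post (about (306,159)) to the orange end (308,266), running nearly along the image column, so the tool is aligned to within about 1°.

```bash
python3 - <<'E'
from h import *
np.set_printoptions(precision=3,suppress=True)
p=bot.read_camera("wrist");st=bot.read_state();M=R.from_rotvec(st["tcp_rot"]).as_matrix()
for z in(.27,.276,.282):
    a=at_z(p,306,159,z);b=at_z(p,308,262,z);d=a-st["tool_pos"];print(a,b,np.linalg.norm(a-b),np.degrees(np.arctan2(*(b-a)[[1,0]])),"units",M.T@d/.05)
E
```

```text
[0.587 0.186 0.27 ] [0.515 0.131 0.27 ] 0.09047480016062587 -142.20930314686396 units [ 0.73  -0.192  1.826]
[0.588 0.187 0.276] [0.518 0.133 0.276] 0.08815358676166155 -142.20930314686396 units [ 0.749 -0.186  1.706]
[0.589 0.187 0.282] [0.521 0.134 0.282] 0.08583237336269721 -142.20930314686396 units [ 0.767 -0.181  1.586]
```

```bash
python3 -m creep '[[0.34,-0.1,0,0,1],[0.34,-0.09,0,0,1],[0,0,0.5,0,0.8],[0,0,0.6,0,0.6],[0,0,0.6,0,0.5],[0,0,0.5,0,0.4],[0,0,0,0,0.4],[0,0,0,0,0.3],[0,0,0,0,0.2],[0,0,0,0,0.1],[0,0,0,0,0],[0,0,0,0,0],[0,0,0,0,0],[0,0,0,0,0]]' 100
python3 - <<'E'
from h import *
p=bot.read_camera("scene");save(p,"s2.png",(320,60,520,340),2)
E
```

```text
time: 6.68
tool_pos: [0.5864, 0.1855, 0.2534]
tcp_rot: [-2.974, -1.011, -0.007]
wrist_force: [1.3, 3.6, 5.2]
width: 0.138
grip_force: 98.8
```

View pics/s2.png

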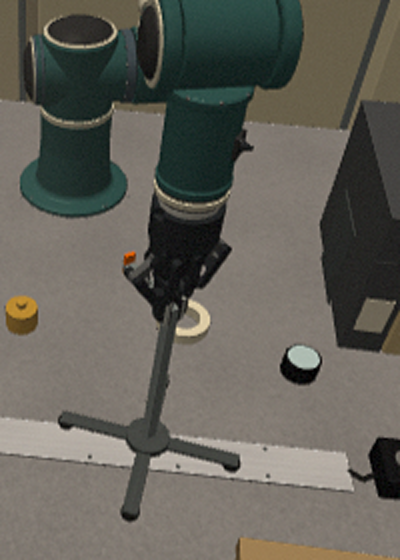

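The fingers hold the post top, and the feet are still as before. Next I turn the stand clockwise.

```bash
python3 -m creep '[[0,0,0,0.4,0],[0,0,0,0.6,0],[0,0,0,0.7,0],[0,0,0,0.7,0],[0,0,0,0.7,0],[0,0,0,0.7,0],[0,0,0,0.7,0],[0,0,0,0.7,0],[0,0,0,0.5,0],[0,0,0,0.3,0],[0,0,0,0,0],[0,0,0.06,0,0],[0,0,0.06,0,0],[0,0,0,0,0]]' 
python3 - <<'E'
from h import *
p=bot.read_camera("scene");save(p,"s3.png",(320,60,520,340),2)
E
```

```text
time: 8.48
tool_pos: [0.5866, 0.1848, 0.2479]
tcp_rot: [-3.14, -0.086, -0.007]
wrist_force: [1.1, -1.7, 4.9]
width: 0.138
grip_force: 100.7
```

View pics/s3.png

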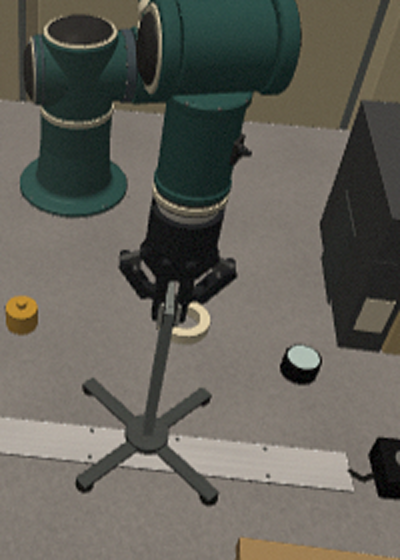

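The legs now straddle the strip diagonally. I'll release gently and rise clear.

```bash
python3 -m creep '[[0,0,0,0,0],[0,0,0.04,0,0],[0,0,0,0,0]]' 20
python3 -m creep '[[0,0,0,0,0.2],[0,0,0,0,0.25],[0,0,0,0,0.3],[0,0,0,0,0.3],[0,0,0,0,0.45],[0,0,-0.4,0,0.5],[0,0,-0.8,0,0.5],[0,0,-0.8,0,0.5],[0,0,-0.7,0,0.5],[0,0,0,0,0.5],[0,0,0,0,0.5]]' 
python3 - <<'E'
from h import *
np.set_printoptions(precision=3,suppress=True)
p=bot.read_camera("wrist");t=bot.read_camera("top");s=bot.read_camera("scene")
i=[]
for q,b in ((p,(120,0,520,300)),(s,(340,160,460,330)),(t,(210,130,310,220)),(s,(195,170,275,270))):
    c=cv2.cvtColor(q["pixels"][b[1]:b[3],b[0]:b[2]].copy(),cv2.COLOR_RGB2BGR)
    k=min(400/c.shape[1],300/c.shape[0]); print(b,k)
    c=cv2.resize(c,None,fx=k,fy=k,interpolation=cv2.INTER_CUBIC)
    z=np.zeros((300,400,3),np.uint8);z[:c.shape[0],:c.shape[1]]=c;i.append(z)
cv2.imwrite("pics/c4.png",np.vstack([np.hstack(i[:2]),np.hstack(i[2:])]))
st=bot.read_state();x=R.from_rotvec(st["tcp_rot"]).as_matrix();print(st["tool_pos"],np.degrees(np.arctan2(x[1,0],x[0,0])),st["time"])
E
```

```text
time: 8.9
tool_pos: [0.5875, 0.1846, 0.2475]
tcp_rot: [-3.14, -0.087, -0.012]
wrist_force: [1.3, -4.4, 9.6]
width: 0.14
grip_force: 101.8
time: 10.28
tool_pos: [0.5849, 0.1848, 0.3788]
tcp_rot: [-3.14, -0.086, -0.001]
wrist_force: [-0.5, -0.5, -0.6]
width: 0.498
grip_force: 0.0
(120, 0, 520, 300) 1.0
(340, 160, 460, 330) 1.7647058823529411
(210, 130, 310, 220) 3.3333333333333335
(195, 170, 275, 270) 3.0
[0.584 0.185 0.377] 3.1412351338275597 10.425
```

View pics/c4.png

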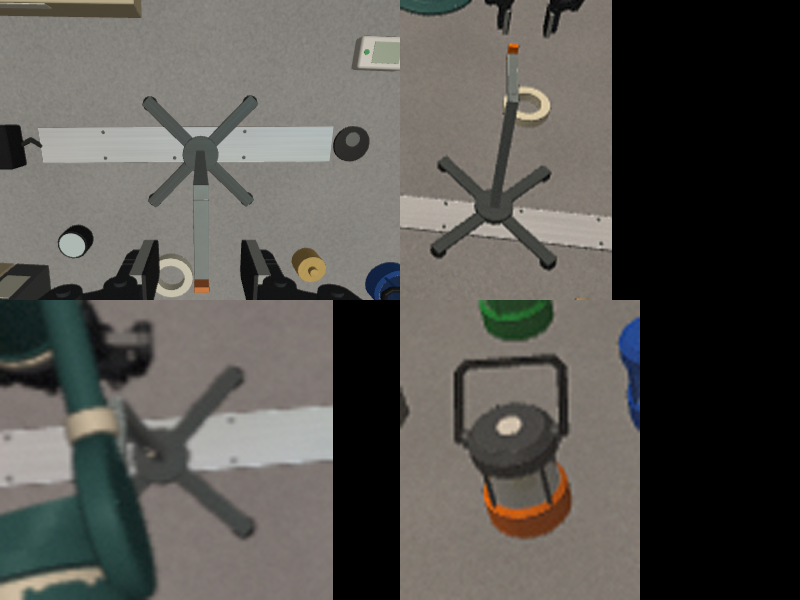

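The stand now has all four feet on the table, clear of the strip and level: the feet in the wrist crop at (150,103), (250,102), (155,198), (248,198) are all off it. Next I go over to the lantern.

```bash
python3 - <<'E'
from h import *
np.set_printoptions(precision=4,suppress=True)
p=bot.read_camera("wrist")
a=at_z(p,321,192,.27);b=at_z(p,322,280,.27);print(a,b,np.linalg.norm(a-b),np.degrees(np.arctan2(*(b-a)[[1,0]])))
E
python3 -m creep '[[-0.25,0.85,0,0,0.5],[-0.25,0.85,0,0,0.5],[-0.25,0.85,0,0,0.5],[-0.25,0.85,0,0,0.5],[-0.25,0.85,0,0,0.5],[-0.25,0.85,0,0,0.5],[-0.25,0.85,0,0,0.5],[-0.25,0.85,0,0,0.5],[-0.25,0.85,0,0,0.5],[-0.25,0.85,0,0,0.5],[-0.3,0.86,0,0,0.5]]'
python3 -m creep '[[0,0,0,-1,0.5],[0,0,0,-1,0.5],[0,0,0,-1,0.5],[0,0,0,-1,0.5],[0,0,0,-1,0.5],[0,0,0,-1,0.5],[0,0,0,-1,0.5],[0,0,0,-1,0.5],[0,0,0,-1,0.5],[0,0,0,-1,0.5],[0,0,0,-1,0.5],[0,0,0,-1,0.5],[0,0,0,-1,0.5],[0,0,0,-1,0.5],[0,0,0,-1,0.5],[0,0,0,-1,0.5],[0,0,0,-1,0.5],[0,0,0,-1,0.5],[0,0,0,0,0.5]]'
python3 - <<'E'
from h import *
np.set_printoptions(precision=4,suppress=True)
p=bot.read_camera("wrist");save(p,"w5.png")
st=bot.read_state();x=R.from_rotvec(st["tcp_rot"]).as_matrix();print(st["tool_pos"],np.degrees(np.arctan2(x[1,0],x[0,0])),st["time"])
print(proj(p,[.461,-.317,.149]),proj(p,[.518,-.302,.124]))
E
```

```text
[0.5901 0.1827 0.27  ] [0.5035 0.1769 0.27  ] 0.08684396925250754 -176.17813223630964
time: 11.85
tool_pos: [0.4701, -0.2913, 0.3772]
tcp_rot: [-3.139, -0.086, 0.002]
wrist_force: [0.3, 0.4, 0.3]
width: 0.501
grip_force: 0.0
time: 14.22
tool_pos: [0.4706, -0.2899, 0.3773]
tcp_rot: [-1.885, -2.511, 0.0]
wrist_force: [0.1, -0.4, -0.0]
width: 0.502
grip_force: 0.0
[ 0.4706 -0.29    0.3774] 106.16454282200844 14.275
[306.3945 188.3881] [350.2108 184.9278]
```

View pics/w5.png

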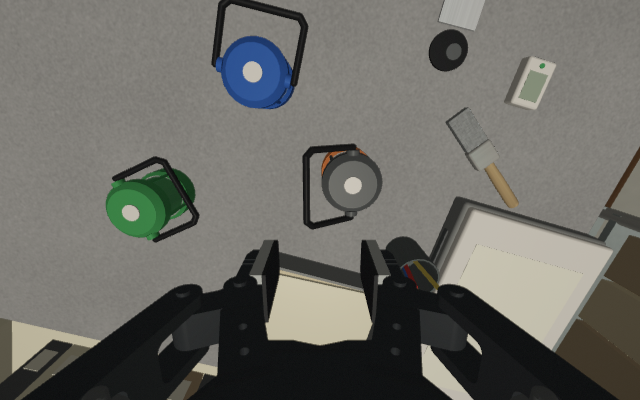

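The wrist view has the orange lantern's bar at (307,151)–(308,224) and its button at (353,185). Both are within 1 px of my estimate, and the bar is parallel to the tool's x. I'll descend with the bar between the fingers and cage it.

```bash
python3 -m creep '[[-0.03,-0.34,0.2,0,0.4],[0,0,0.8,0,0.4],[0,0,0.9,0,0.4],[0,0,0.9,0,0.4],[0,0,0.8,0,0.4],[0,0,0.7,0,0.4],[0,0,0.4,0,0.4],[0,0,0,0,0.35],[0,0,0,0,0.3],[0,0,0,0,0.2],[0,0,0,0,0.2],[0,0,0,0,0.2]]' 20
python3 - <<'E'
from h import *
p=bot.read_camera("wrist");s=bot.read_camera("scene")
a=cv2.resize(p["pixels"][60:360,120:520],None,fx=1,fy=1);b=cv2.resize(s["pixels"][150:255,195:335],(400,300),interpolation=cv2.INTER_CUBIC)
cv2.imwrite("pics/c6.png",cv2.cvtColor(np.hstack([a,b]),cv2.COLOR_RGB2BGR))
E
```

```text
time: 15.78
tool_pos: [0.4553, -0.2966, 0.1439]
tcp_rot: [1.884, 2.513, -0.0]
wrist_force: [0.3, 0.5, -0.2]
width: 0.199
grip_force: 0.0
```

View pics/c6.png

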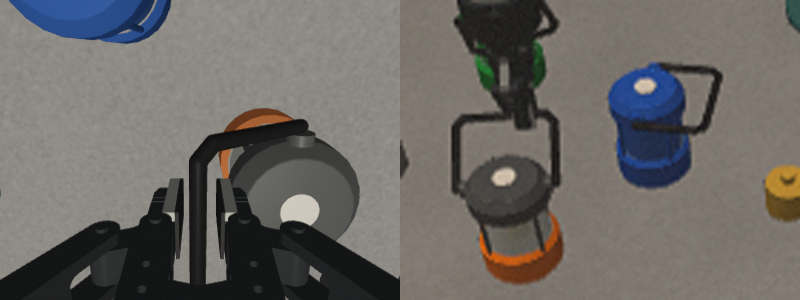

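The bar runs between the two pads with clearance. I'll go 5 mm deeper and then swing the arc.

```bash
python3 -m creep '[[0,0,0.12,0,0.2],[0,0.1,-0.13,0,0.2],[0,0.09,-0.12,0,0.2],[0,0.12,-0.11,0,0.2],[0,0.12,-0.1,0,0.2],[0,0.14,-0.08,0,0.2],[0,0.14,-0.07,0,0.2],[0,0.15,-0.05,0,0.2],[0,0.15,-0.04,0,0.2],[0,0.15,-0.02,0,0.2],[0,0.15,-0.01,0,0.2],[0,0.03,0,0,0.2],[0,0,0,0,0.2],[0,0,0,0,0.2],[0,0,0,0,0.2]]' 20
python3 - <<'E'
from h import *
p=bot.read_camera("wrist");s=bot.read_camera("scene")
a=cv2.resize(p["pixels"][60:360,120:520],None,fx=1,fy=1);b=cv2.resize(s["pixels"][150:255,195:335],(400,300),interpolation=cv2.INTER_CUBIC)
cv2.imwrite("pics/c7.png",cv2.cvtColor(np.hstack([a,b]),cv2.COLOR_RGB2BGR))
E
```

```text
time: 17.75
tool_pos: [0.5191, -0.2776, 0.1737]
tcp_rot: [-1.885, -2.513, 0.0]
wrist_force: [0.4, 0.4, 0.6]
width: 0.199
grip_force: 0.0
```

View pics/c7.png

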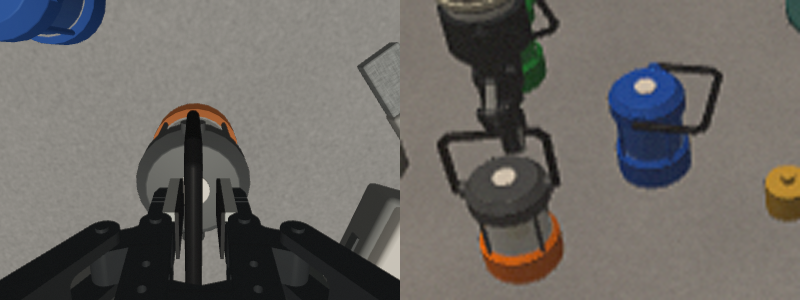

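The bail is upright over the lantern's centre. I'll close firmly and lift.

```bash
python3 -m creep '[[0,0,0,0,0.1],[0,0,0,0,0.05],[0,0,0,0,0],[0,0,0,0,0],[0,0,0,0,0],[0,0,0,0,0]]' 90
python3 -m creep '[[0,0,-0.1,0,0],[0,0,-0.2,0,0],[0,0,-0.3,0,0],[0,0,-0.4,0,0],[0,0,-0.4,0,0],[0,0,-0.4,0,0],[0,0,-0.4,0,0],[0,0,-0.4,0,0],[0,0,-0.4,0,0],[0,0,-0.4,0,0],[0,0,-0.3,0,0],[0,0,-0.2,0,0],[0,0,0,0,0],[0,0,0,0,0]]'
python3 - <<'E'
from h import *
p=bot.read_camera("wrist");s=bot.read_camera("scene")
a=cv2.resize(p["pixels"][60:360,120:520],None,fx=1,fy=1);b=cv2.resize(s["pixels"][105:255,170:370],(400,300),interpolation=cv2.INTER_CUBIC)
cv2.imwrite("pics/c8.png",cv2.cvtColor(np.hstack([a,b]),cv2.COLOR_RGB2BGR))
st=bot.read_state();x=R.from_rotvec(st["tcp_rot"]).as_matrix();print(st["tool_pos"],np.degrees(np.arctan2(x[1,0],x[0,0])),st["time"])
E
```

```text
time: 18.6
tool_pos: [0.5194, -0.2776, 0.174]
tcp_rot: [1.885, 2.513, 0.0]
wrist_force: [-0.3, 0.4, 2.1]
width: 0.061
grip_force: 88.2
time: 20.35
tool_pos: [0.519, -0.2774, 0.3678]
tcp_rot: [-1.884, -2.512, 0.0]
wrist_force: [-0.6, 0.4, -3.6]
width: 0.067
grip_force: 88.2
[ 0.51886257 -0.27736223  0.36758972] 106.26922725528395 20.45
```

View pics/c8.png

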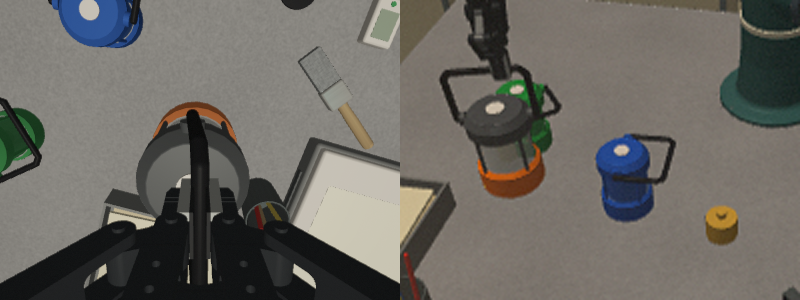

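The lantern hangs securely in the grip by its bail. I've now used up my picture views (one more than allowed), so I continue by numbers only.

```bash
python3 -m creep '[[0,0,0,0.3,0],[0,0,0,0.7,0],[0,0,0,0.7,0],[0,0,0,0.5,0],[0.15,-0.05,0,0,0],[0.3,-0.1,0,0,0],[0.45,-0.13,0,0,0],[0.6,-0.15,0,0,0],[0.7,-0.15,0,0,0],[0.75,-0.15,0,0,0],[0.75,-0.15,0,0,0],[0.75,-0.15,0,0,0],[0.75,-0.15,0,0,0],[0.75,-0.1,0,0,0],[0.75,0,0,0,0],[0.75,0,0,0,0],[0.75,0,0,0,0],[0.6,0,0,0,0],[0.45,0,0,0,0],[0.25,0,0,0,0]]'
python3 -m creep '[[0,0,0.2,0,0],[0,0,0.4,0,0],[0,0,0.4,0,0],[0,0,0.3,0,0],[0,0,0.2,0,0],[0,0,0,0,0],[0,0,0,0,0],[0,0,0,0,0],[0,0,0,0,0]]'
python3 - <<'E'
from h import *
np.set_printoptions(precision=4,suppress=True)
st=bot.read_state();x=R.from_rotvec(st["tcp_rot"]).as_matrix();print(st["tool_pos"],np.degrees(np.arctan2(x[1,0],x[0,0])),st["time"],st["wrist_force"])
s=bot.read_camera("scene");save(s,"s9.png");w=bot.read_camera("wrist")
for p,n in((s,"scene"),(w,"wrist")):
    for t in("bail","lantern","lamp_stand"): print(n,t,[(np.round(r["bbox"]).tolist(),round(r["score"],2)) for r in bot.look_for(t,p)[:3]])
    tp=st["tool_pos"];
    for nm,X in(("barmid",[tp[0]+.0014,tp[1]-.021,tp[2]+.011]),("postend",[.590-.092,.183-.006,.284]),("btn",[tp[0]+.0014,tp[1]-.021,tp[2]-.05]),("barL",[tp[0],tp[1]-.072,tp[2]+.011]),("barR",[tp[0],tp[1]+.03,tp[2]+.011])): print(nm,proj(p,X))
    hsv=cv2.cvtColor(p["pixels"].copy(),cv2.COLOR_RGB2HSV);m=cv2.inRange(hsv,(5,150,90),(18,255,255));k,l,sts,c=cv2.connectedComponentsWithStats(m)
    print([(sts[i].tolist(),c[i]) for i in range(1,k) if sts[i][4]>12])
E
```

```text
time: 22.95
tool_pos: [0.4236, 0.1939, 0.369]
tcp_rot: [-2.146, -2.294, -0.001]
wrist_force: [0.8, -0.5, -3.4]
width: 0.063
grip_force: 88.2
time: 24.08
tool_pos: [0.4253, 0.1925, 0.2944]
tcp_rot: [2.149, 2.291, 0.002]
wrist_force: [0.2, -0.1, -2.9]
width: 0.06
grip_force: 88.1
[0.4253 0.1925 0.2944] 93.67127688275052 24.075 [ 0.1951 -0.081  -2.915 ]
scene bail [([279.0, 175.0, 308.0, 195.0], 0.7), ([383.0, 155.0, 424.0, 182.0], 0.65), ([215.0, 148.0, 249.0, 167.0], 0.48)]
scene lantern [([379.0, 160.0, 423.0, 219.0], 0.9), ([212.0, 146.0, 247.0, 183.0], 0.84), ([268.0, 170.0, 311.0, 217.0], 0.6)]
scene lamp_stand [([360.0, 185.0, 429.0, 313.0], 0.78)]
barmid [403.4505 159.4934]
postend [403.182 184.015]
btn [400.6165 177.6171]
barL [383.5877 157.0888]
barR [423.6912 161.2752]
[([401, 184, 6, 6, 31], array([403.4516, 186.9032])), ([382, 194, 19, 25, 223], array([390.1256, 210.009 ])), ([407, 198, 6, 18, 46], array([409.8261, 207.1522]))]
wrist bail [([306.0, 171.0, 334.0, 343.0], 0.72)]
wrist lantern [([260.0, 162.0, 369.0, 342.0], 0.75), ([367.0, 110.0, 594.0, 288.0], 0.29)]
wrist lamp_stand [([366.0, 110.0, 593.0, 283.0], 0.81)]
barmid [318.6101 299.8584]
postend [441.5704 275.9529]
btn [318.7739 247.5729]
barL [310.432  377.8495]
barR [322.4884 205.1263]
[([274, 163, 83, 40, 787], array([316.9047, 175.0229])), ([429, 244, 24, 41, 531], array([441.693 , 266.5254]))]
```

```bash
python3 -m creep '[[0.04,0.08,0,0,0],[0.04,0.16,0,0,0],[0,0.2,0,0,0],[0,0.22,0,0,0],[0,0.24,0,0,0],[0,0.24,0,0,0],[0,0.22,0,0,0],[0,0.2,0,0,0],[0,0.18,0,0,0],[0,0.14,0,0,0],[0,0.08,0,0,0],[0,0.04,0,0,0],[0,0,0,0,0],[0,0,0,0,0],[0,0,0.1,0,0],[0,0,0.12,0,0],[0,0,0.12,0,0],[0,0,0.08,0,0],[0,0,0,0,0],[0,0,0,0,0]]'
python3 - <<'E'
from h import *
np.set_printoptions(precision=4,suppress=True)
st=bot.read_state();print(st["tool_pos"],st["wrist_force"])
s=bot.read_camera("scene");save(s,"s10.png")
for t in("bail","lantern","lamp_stand"): print(t,[(np.round(r["bbox"]).tolist(),round(r["score"],2)) for r in bot.look_for(t,s)[:3]])
hsv=cv2.cvtColor(s["pixels"].copy(),cv2.COLOR_RGB2HSV);m=cv2.inRange(hsv,(5,150,90),(18,255,255));k,l,sts,c=cv2.connectedComponentsWithStats(m)
print([(sts[i].tolist(),c[i]) for i in range(1,k) if sts[i][4]>8])
E
```

```text
time: 26.98
tool_pos: [0.5247, 0.2028, 0.2729]
tcp_rot: [2.149, 2.291, 0.0]
wrist_force: [-0.5, 0.5, -2.6]
width: 0.061
grip_force: 88.1
[0.5247 0.2028 0.2729] [-0.4995  0.4593 -2.6476]
bail [([279.0, 174.0, 307.0, 197.0], 0.69), ([382.0, 189.0, 424.0, 215.0], 0.62), ([361.0, 185.0, 429.0, 314.0], 0.6)]
lantern [([266.0, 171.0, 311.0, 218.0], 0.92), ([213.0, 144.0, 252.0, 183.0], 0.74), ([379.0, 193.0, 425.0, 255.0], 0.61)]
lamp_stand [([364.0, 186.0, 427.0, 314.0], 0.91)]
[([401, 185, 6, 6, 32], array([403.7188, 187.3438])), ([382, 224, 15, 27, 177], array([387.7288, 240.5706])), ([401, 229, 13, 22, 116], array([407.4741, 242.2155]))]
```

```bash
python3 -m creep '[[0,0,0.05,0,0],[0,0,0.05,0,0],[0,0,0.05,0,0],[0,0,0,0,0],[0,0,0,0,0]]'; python3 -m creep '[[0,0,0.03,0,0],[0,0,0,0,0],[0,0,0,0,0]]'
```

```text
time: 27.8
tool_pos: [0.5246, 0.2027, 0.2652]
tcp_rot: [-2.149, -2.291, 0.0]
wrist_force: [-0.4, -0.1, -4.3]
width: 0.059
grip_force: 88.1
time: 28.18
tool_pos: [0.5246, 0.2027, 0.2638]
tcp_rot: [2.149, 2.291, -0.0]
wrist_force: [-0.3, -0.4, -2.9]
width: 0.065
grip_force: 88.1
```

```bash
python3 -m creep '[[0,0,0.02,0,0],[0,0,0.02,0,0],[0,0,0,0,0],[0,0,0,0,0]]';  python3 -m creep '[[0,0,0.02,0,0],[0,0,0.02,0,0],[0,0,0,0,0],[0,0,0,0,0]]'
```

```text
time: 28.68
tool_pos: [0.5248, 0.2029, 0.263]
tcp_rot: [2.149, 2.291, 0.002]
wrist_force: [-3.4, -0.4, 6.4]
width: 0.065
grip_force: 89.1
time: 29.18
tool_pos: [0.525, 0.203, 0.2626]
tcp_rot: [2.148, 2.291, 0.003]
wrist_force: [-6.1, -0.7, 11.5]
width: 0.065
grip_force: 89.8
```

The bar is seated on the arm. I'll back off the pressing, let go gently and rise straight up.

```bash
python3 -m creep '[[0,0,-0.03,0,0],[0,0,-0.02,0,0],[0,0,0,0,0],[0,0,0,0,0.06],[0,0,0,0,0.1],[0,0,0,0,0.15],[0,0,0,0,0.2],[0,0,0,0,0.25],[0,0,0,0,0.28],[0,0,0,0,0.28]]' 20
python3 - <<'E'
from h import *
np.set_printoptions(precision=4,suppress=True)
st=bot.read_state();print(st["tool_pos"],st["wrist_force"])
s=bot.read_camera("scene");w=bot.read_camera("wrist");save(s,"s11.png");save(w,"w11.png")
for p in(s,w):
  for t in("bail","lantern","lamp_stand"): print(t,[(np.round(r["bbox"]).tolist(),round(r["score"],2)) for r in bot.look_for(t,p)[:3]])
  hsv=cv2.cvtColor(p["pixels"].copy(),cv2.COLOR_RGB2HSV);m=cv2.inRange(hsv,(5,150,90),(18,255,255));k,l,sts,c=cv2.connectedComponentsWithStats(m)
  print([(sts[i].tolist(),c[i]) for i in range(1,k) if sts[i][4]>8])
E
```

```text
time: 30.42
tool_pos: [0.5246, 0.2027, 0.2622]
tcp_rot: [2.149, 2.291, -0.0]
wrist_force: [-0.1, 0.5, 0.2]
width: 0.279
grip_force: 0.0
[0.5246 0.2027 0.2622] [-0.0571  0.4703  0.1867]
bail [([378.0, 191.0, 424.0, 216.0], 0.75), ([278.0, 176.0, 306.0, 195.0], 0.69), ([357.0, 187.0, 430.0, 312.0], 0.29)]
lantern [([267.0, 169.0, 310.0, 218.0], 0.91), ([380.0, 195.0, 427.0, 257.0], 0.89), ([214.0, 144.0, 250.0, 183.0], 0.68)]
lamp_stand [([358.0, 185.0, 428.0, 315.0], 0.59)]
[([401, 185, 6, 5, 29], array([403.5862, 187.069 ])), ([380, 227, 16, 27, 193], array([386.5544, 243.6632])), ([401, 233, 12, 21, 98], array([406.1837, 245.4694]))]
bail [([311.0, 172.0, 328.0, 343.0], 0.6)]
lantern [([263.0, 165.0, 372.0, 343.0], 0.78)]
lamp_stand [([294.0, 111.0, 457.0, 309.0], 0.55)]
[([278, 165, 83, 41, 763], array([322.6239, 177.3893]))]
```

```bash
python3 -m creep '[[0,0,-0.15,0,0.28],[0,0,-0.2,0,0.28],[0,0,-0.3,0,0.28],[0,0,-0.6,0,0.28],[0,0,-0.7,0,0.28],[0,0,-0.7,0,0.28],[0,0,-0.5,0,0.28],[0,-0.6,0,0,0.28],[0,-0.8,0,0,0.28],[0,-0.6,0,0,0.28],[0,0,0,0,0.28],[0,0,0,0,0.28],[0,0,0,0,0.28],[0,0,0,0,0.28],[0,0,0,0,0.28],[0,0,0,0,0.28]]'
python3 - <<'E'
from h import *
np.set_printoptions(precision=4,suppress=True)
for n in range(2):
  s=bot.read_camera("scene");w=bot.read_camera("wrist");save(s,f"s12.png");save(w,"w12.png")
  for p in(s,w):
    for t in("bail","lantern","lamp_stand"): print(t,[(np.round(r["bbox"]).tolist(),round(r["score"],2)) for r in bot.look_for(t,p)[:3]])
    hsv=cv2.cvtColor(p["pixels"].copy(),cv2.COLOR_RGB2HSV);m=cv2.inRange(hsv,(5,150,90),(18,255,255));k,l,sts,c=cv2.connectedComponentsWithStats(m)
    print([(sts[i].tolist(),c[i]) for i in range(1,k) if sts[i][4]>8])
P=lambda q:proj(s,[.59-.998*q[0]-.066*q[1]*-1,.183-.066*q[0]+.998*q[1],q[2]])
print("bar mid/L/R",P((.064,.0,.2745)),P((.064,-.051,.2745)),P((.064,.051,.2745)),"base centre under",P((.064,0,.0895)))
for t in "weight logger loupe dust_brush pencil_cup tape".split(): print(t,[np.round(r["bbox"]).tolist() for r in bot.look_for(t,s)[:1]])
E
```

```text
time: 32.83
tool_pos: [0.4249, 0.1963, 0.4196]
tcp_rot: [-2.149, -2.291, 0.001]
wrist_force: [0.4, -0.1, 0.0]
width: 0.278
grip_force: 0.0
bail [([381.0, 190.0, 422.0, 218.0], 0.84), ([278.0, 173.0, 308.0, 198.0], 0.69), ([216.0, 150.0, 245.0, 168.0], 0.42)]
lantern [([212.0, 142.0, 250.0, 183.0], 0.92), ([267.0, 170.0, 309.0, 218.0], 0.9), ([378.0, 194.0, 426.0, 256.0], 0.72)]
lamp_stand [([358.0, 184.0, 430.0, 312.0], 0.9)]
[([401, 185, 6, 5, 29], array([403.5862, 187.069 ])), ([381, 228, 15, 27, 181], array([386.9724, 244.0939])), ([401, 233, 12, 22, 109], array([406.5596, 245.7706]))]
bail [([393.0, 148.0, 430.0, 253.0], 0.82), ([285.0, 330.0, 300.0, 340.0], 0.65), ([386.0, 0.0, 448.0, 287.0], 0.28)]
lantern [([358.0, 145.0, 428.0, 252.0], 0.85), ([282.0, 317.0, 301.0, 340.0], 0.52)]
lamp_stand [([356.0, 112.0, 487.0, 214.0], 0.87)]
[([357, 147, 40, 44, 363], array([370.4876, 160.7052])), ([389, 200, 9, 18, 111], array([393.5946, 208.973 ]))]
bail [([381.0, 190.0, 424.0, 216.0], 0.77), ([280.0, 192.0, 300.0, 193.0], 0.58), ([216.0, 153.0, 249.0, 168.0], 0.47)]
lantern [([379.0, 1
[... 288 characters left out ...]
array([406.5413, 245.8899]))]
bail [([393.0, 148.0, 427.0, 254.0], 0.96)]
lantern [([357.0, 146.0, 428.0, 251.0], 0.94), ([388.0, 2.0, 449.0, 290.0], 0.68), ([289.0, 319.0, 300.0, 340.0], 0.63)]
lamp_stand [([356.0, 113.0, 486.0, 218.0], 0.85)]
[([357, 147, 40, 44, 368], array([370.6821, 160.5951])), ([388, 198, 10, 20, 114], array([393.3772, 208.5175]))]
bar mid/L/R [402.8565 194.5199] [382.0448 191.1287] [424.135  197.9871] base centre under [394.6268 243.3433]
weight [[325.0, 208.0, 342.0, 229.0]]
logger [[270.0, 304.0, 297.0, 327.0]]
loupe [[458.0, 233.0, 483.0, 255.0]]
dust_brush [[202.0, 278.0, 270.0, 333.0]]
pencil_cup [[153.0, 233.0, 192.0, 278.0]]
tape [[413.0, 210.0, 425.0, 233.0]]
```

The bail sits where predicted, the lantern is still between two frames, and the stand's end and the bystanders are unchanged. I'm handing in.

```bash
python3 -m creep '[[0,0,0,0,0.28],[0,0,0,0,0.28],[0,0,0,0,0.28],[0,0,0,0,0.28],[0,0,0,0,0.28],[0,0,0,0,0.28],[0,0,0,0,0.28],[0,0,0,0,0.28]]' >/dev/null; python3 -c "
from workcell import bot
print(bot.finish_job())"
```

```text
the job is handed in; nothing more can be done
None
```

I handed the job in at about 34 s: by the cameras, the stand is level on all four feet, the lantern hangs still by its bail on the arm, and the bystanders are in place. The hand-in returned no verdict, and I viewed 11 pictures, one over the limit of 10.

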